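Press the bush home with the hand-lever press, then hold the pillow block up level

TASK

A bronze flanged bush has been started by hand in the aluminium pillow block that stands in the nest of the green lever press. Pull the lever by its black hand grip through its full stroke to the stop so that the ram seats the bush fully home, ease the sprung lever slowly back to rest under control (do not let it fly back), then lift that block out of the nest and finish holding it upright, level and still in the gripper, its underside at least 12 cm above the desk, clear of everything else; leave the finished block, the two spare bushes and the dropper bottle where they are.

Things in the scene. Friction and masses are not known exactly. Their poses are not given: they have to be found in the camera images.
- press: Green hand-lever press fixed on the desk, base 260 x 100 x 20 mm. Origin: centre of its underside, z up. x runs along the ram (axis 64 mm up, y = 0): nest and steel anvil (42 mm wide, 82 mm high, touching the block's -x side) at -x, green ram housing at +x (x = 0 to 90, y = -25 to 25 mm, 103 mm high). The lever swings in the plane y = -55 mm.
- nest (a point): Middle of the nest's steel floor on which the block stands, 26 mm above the desk (press frame x = -62, y = 0). Low steel stops round it, 7 mm high, leave the block's foot 1.5 mm of play each way; lift straight up.
- ram: Steel ram, 29 mm across; origin: centre of its pressing face. The lever drives it 19.5 mm per rad along the press's -x; at rest it stands 6 to 12 mm off the bush's flange.
- lever (a joint): Lever angle, rad: 0 = at rest, leaning 0.5 rad from upright to the press's +x; 1.0 = at the stop, leaning 0.5 rad to -x, towards the block. A spring pulls it to 0 (about 4 N at the grip at rest, 10 N at the stop; 5 N more while the bush moves). The bush is home at about 0.95. Let go, it flies back.
- lever_hinge (a point): Point on the lever's hinge axis, in the lever's plane: press frame x = 45, y = -55, z = 39 mm. The axis is parallel to the press's y.
- handle (a point): Centre of the lever's black revolving hand grip: a roller 26 mm in diameter and 52 mm long, parallel to the press's y, on the outer (-y) side of the 12 mm lever bar, at y = -89 mm, 192 mm from the hinge axis; 207 mm above the desk at rest and at the stop, 231 mm midway. Pinch it from above, fingers closing along the press's x.
- block: Aluminium pillow block in the nest (about 0.25 kg). Origin: centre of its underside, z up, x along its bore and the press's x. Foot 30 x 80 x 12 mm (x, y, z); upright 30 mm thick (x), 44 mm wide (y), flat sides from z = 12 to 38, then a round eye of radius 22 about z = 38; top at z = 60. Grip it from above across the 44 mm.
- bush (a joint): How far the bronze bush in that block is pressed in, m: 0 to 0.004 at the start (flange 10 to 6 mm off the block's +x face), 0.010 = fully home, flange on the face. Flange 30 mm across, 4 mm thick. It stays where pushed; about 50 N moves it.
- finished_block: A second pillow block of the same size, bush already home, standing on the desk beside the press; origin at the centre of its underside. Leave it.
- spare_bush_a: Loose bronze bush standing on its flange on the desk, 30 mm across, 30 mm high; origin at its underside. Leave it.
- spare_bush_b: Another such loose bush. Leave it.
- oil_bottle: Dropper bottle with a black bulb, 27 mm across, 118 mm high, standing beside the press; origin at its underside. Leave it.
Not all that is in view belongs to the job. What is shaped like the block but orange is not meant.

How it is judged:
On the way, in this order (a step that is already met when the one before it is completed fails the run):
1. the lever is pulled to its stop and the ram presses the bush home (value of joint lever above 0.93 rad and value of joint bush above 0.0085 m and contact force between ram and block above 3 N), for 0.1 s.
2. the lever is eased back to rest (value of joint lever below 0.08 rad and value of joint bush above 0.0085 m), for 0.2 s.
At the end, for the whole second after the job is handed in: The block, bush home within 1.5 mm, is held in the fingers, underside 12 cm or more above the desk, level within 7 degrees, still (2 cm/s, 0.15 rad/s), off the press and ram; lever at rest (0.08 rad); finished block, spare bushes and bottle within 3 cm of where they stood (all of step 2 and height (world z) of block above 0.118 m and angle between block's own z axis and vertical below 0.12 rad and linear speed of block below 0.02 m/s and angular speed of block below 0.15 rad/s and contact force between the fingers and block above 2 N and contact force between each of press, ram, oil_bottle and block below 0.1 N and distance of each of finished_block, spare_bush_a, spare_bush_b, oil_bottle from where it was at the start of the episode below 0.03 m); the arm keeps its last pose, push and grip.
It fails at once if the lever flies back: faster than 1.5 rad/s (0.29 m/s at the grip) while more than 0.15 rad from rest (value of joint lever above 0.15 rad and velocity of joint lever below -1.5 rad/s).
It fails at once if the block is tipped more than 20 degrees (angle between block's own z axis and vertical above 0.35 rad).
It fails at once if the finished block, a spare bush or the bottle is pushed more than 3 cm away (distance of any of finished_block, spare_bush_a, spare_bush_b, oil_bottle from where it was at the start of the episode above 0.03 m).
It also fails if it takes over 61 s, if anything falls off the work surface, if the arm or the gripper's body presses on something with over 40 N, if the wrist force passes 120 N, or if a joint passes its speed limit or range.

ROBOT

A 6-joint arm with a two-finger parallel gripper is mounted at the origin on a cart in front of the work surface, level with it; the furniture and walls round the work are solid. World frame = base frame: x ahead of the robot, y to its left, z up, the work surface at z = 0. Lengths are in m, angles in rad, forces in N, time in s.
With the tool pointing down it reaches from about 0.325 to 1 m from the base axis. Payload 5.1 kg.
Tool frame: the origin (TCP) lies at the very end of the fingers, on their centre line; the grasp point (between the pads) lies 19 mm behind it; z points along the fingers, y is the line along which they close (so a half turn about z gives the same grasp; the last joint's range is limited). The gripper opens to 85 mm and grips with 20 to 120 N. Pads are 22 mm wide; open, the fingers measure 114 mm over their backs; the gripper's body (76 mm by 85 mm) begins 54 mm behind the grasp point. The pads swing forward as they close: fully open they stand 13 mm farther back than shut.
Start: joints at [1.248, 0.124, 1.65, -0, 1.367, -0.083], TCP at [0.154, 0.631, 0.231] pointing down, gripper open.
Joint ranges: [-2.61, 2.61], [-1.02, 2.33], [0.03, 2.71], [-1.35, 4.49], [0.32, 2.68], [-2.91, 2.91]. Speed limits (rad/s): [2.57, 2.57, 3.14, 3.14, 3.14, 3.14].

INTERFACE

Orientations are given as a unit quaternion [x, y, z, w].
In Python, from station import robot, snapshot, camera_params gives the robot as it stands.
- The arm moves only by the tool arm_command, never from a script. Its argument "plan" is a list that holds one entry, the list of rows, each a list of 7 numbers: the finger opening in m, from 0 to 0.0854, then the shift along the world's x, y, z in m, then the turn, a rotation vector about the world's x, y, z in rad. A call has 1 to 10 rows; each row is the pose to reach, as a shift and turn from the pose commanded when the call began; what a row does not reach only later rows make up. A row lasts 1/10 s, in which the tool goes at most 50 mm and 8.59 degrees, less where a joint would pass 70% of its speed; a pose out of reach is approached as far as the arm can. A call with a gripper value outside its range is refused whole. The fingers move at their own pace and stop on an object; "force" is the grip in N (left out, the last holds). Time passes only in rows, so rows that repeat a pose let the fingers close. It gives the time, the measured TCP pose, the force, the opening and the grip force at its end, in the units of the state.
- robot.observe(): the state, without advancing time (a new reading comes with each control period).
- snapshot(name): name is "scene" or "top" or "wrist"; returns the picture (400x640x3 uint8, blue, green, red); there is no depth.
- camera_params(name): a dict with "fx", "fy", "cx", "cy" (pixels), "dist_coeffs" ([k1, k2, p1, p2, k3] as OpenCV has them; the pictures are not rectified), "origin" and "rotation" of the camera in the world; the wrist camera has in their place "mount" (4x4, takes a point from camera to tool coordinates, whose origin is the TCP and whose axes are the flange's). Camera axes: x right, y down, z forward; pixel columns grow to the right and rows downward; lengths in m; the calibration is good to about 2 mm. A picture is of the moment at which its call begins: read the wrist's pose just before it. camera_params takes no time and is no camera call.
- robot.hand_in(): hands the job in; it is judged then, once.
The state is a dict: "clock": time; "joint_positions": joint angles; "joint_vel": joint speeds; "effort": joint torques, N m; "position": TCP position; "ee_rot": TCP orientation; "force": force on the tool from outside, world axes, zero at the start; "torque": the same for the moment, N m; "opening": opening from 0.0 (shut) to 1.0 (fully open); "grip_force": force on a finger pad.
Only numpy, scipy, OpenCV 4.12 (cv2) and the standard library are available. Lean on these libraries where they do the work, as an engineer would, in place of code of your own. Each camera call takes 0.05 s, during which the arm holds its last target. There are 200 camera calls.

## Working session

There is one attempt and no reset: what is moved stays moved. The work goes in short steps, Python scripts to look and compute and a tool call to move; the robot and the scene stay as the last step left them, time stands still between calls to the robot, and variables do not carry over. Pictures are saved under pics/ and viewed, at most 10 in all, crops included, and the job is handed in when it is done.

Besides the shell and the picture viewer there is one more tool, called after ">>>" as name(argument=value, ...), one argument or row to a line, values as JSON. arm_command: Moves the arm, as the interface text tells. Its arguments: {"type":"object","properties":{"plan":{"type":"array"},"force":{"type":"number"}},"required":["plan"]}

```bash
mkdir -p pics
python3 - <<'E'
from station import robot, snapshot, camera_params
import cv2
o=robot.observe();print(o)
for n in("scene","top","wrist"):
    cv2.imwrite(f"pics/{n}0.png",snapshot(n));print(n,camera_params(n))
E
```

```text
{'clock': 0.0, 'joint_positions': array([ 1.24839571e+00,  1.24517270e-01,  1.65169679e+00,  2.50964758e-05,
        1.36752295e+00, -8.25656930e-02]), 'joint_vel': array([-0.00160004, -0.00079391, -0.00139269,  0.00122509, -0.00026759,
       -0.00179175]), 'effort': array([ 8.02305731e-04, -4.23617077e+01, -3.65451336e+01, -5.82705724e-06,
        7.06363062e-03, -2.78266860e-06]), 'position': array([0.15420322, 0.63079879, 0.23003169]), 'ee_rot': array([ 1.19632721e-01,  9.92817638e-01, -1.04779975e-03, -2.27653074e-04]), 'force': array([-0.67230421, -0.20275434,  0.15355903]), 'torque': array([-0.01670469,  0.0084035 ,  0.0205017 ]), 'grip_force': 0.0, 'opening': 1.0003327003381384}
scene {'fx': 432.69754335024214, 'fy': 432.69754335024214, 'cx': 324.1649520870672, 'cy': 192.60461846610733, 'dist_coeffs': array([-0.01659997,  0.        ,  0.        ,  0.        ,  0.        ]), 'origin': array([ 0.17121934, -0.45753785,  0.8138186 ]), 'rotation': array([ 0.88466427, -0.30127145,  0.11075282, -0.33813969])}
top {'fx': 475.4113921778439, 'fy': 475.4113921778439, 'cx': 319.72829552001946, 'cy': 200.1426560846806, 'dist_coeffs': array([-0.06201435,  0.        ,  0.        ,  0.        ,  0.        ]), 'origin': array([0.45665952, 0.01241866, 1.3378526 ]), 'rotation': array([-0.69935082,  0.71316434, -0.03811756,  0.02919069])}
wrist {'fx': 349.2106835435613, 'fy': 349.2106835435613, 'cx': 320.7972022293312, 'cy': 194.40669166432653, 'dist_coeffs': array([-0.00742314,  0.        ,  0.        ,  0.        ,  0.        ]), 'mount': array([[-5.69772150e-04, -9.52616489e-01, -3.04173470e-01,
         7.80727712e-02],
       [ 9.99999808e-01, -4.68608553e-04, -4.05583717e-04,
        -3.70143635e-04],
       [ 2.43827448e-04, -3.04173642e-01,  9.52616573e-01,
        -1.41164412e-01],
       [ 0.00000000e+00,  0.00000000e+00,  0.00000000e+00,
         1.00000000e+00]])}
```

View pics/scene0.png

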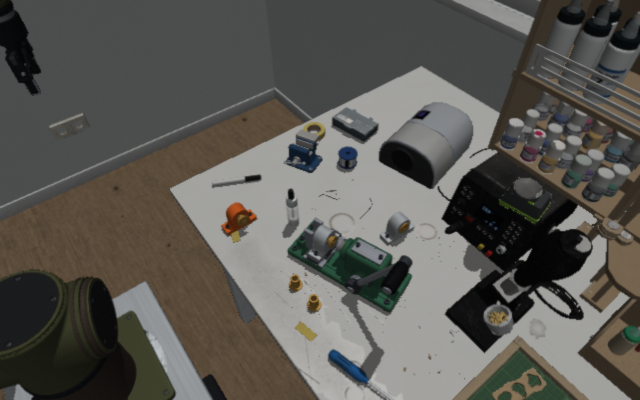

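View pics/top0.png

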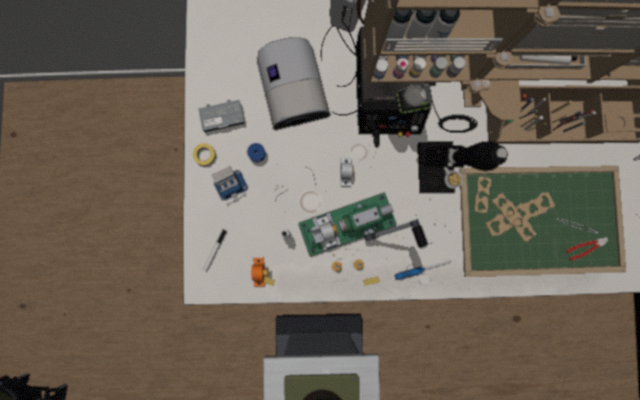

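The scene shows the green press at about (350,265). The aluminium block sits in its nest at (325,240), the black grip is at (398,273), the finished block at (398,228), the spare bushes at (296,283) and (314,302), and the bottle at (292,205).

Three things are block-shaped:
- **Nest block**, top view (322,232): standing in the green press's nest, so this is the one meant.
- **Finished block**, top view (347,172): standing on the desk.
- **Orange one**, top view (260,272): a decoy.

I'll confirm with an enlarged crop.

Run:
```python
import cv2,numpy as np
a=cv2.imread("pics/top0.png")[185:265,290:440];b=cv2.imread("pics/scene0.png")[205:315,270:420]
f=lambda i:cv2.resize(i,None,fx=5,fy=5,interpolation=cv2.INTER_CUBIC)
cv2.imwrite("pics/c_top.png",f(a));cv2.imwrite("pics/c_scene.png",f(b))
```

```text
(no output)
```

View pics/c_top.png

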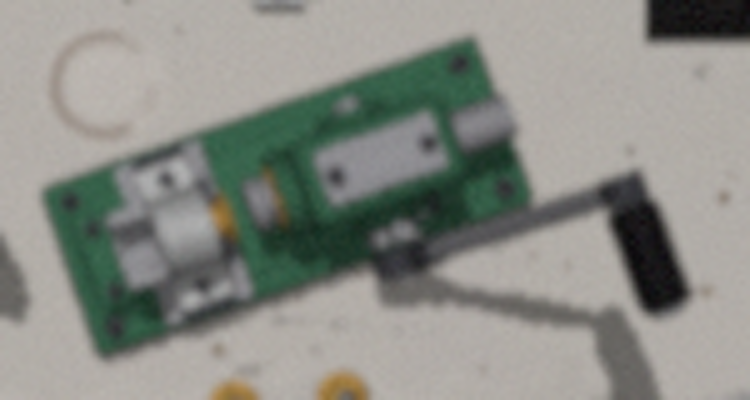

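View pics/c_scene.png

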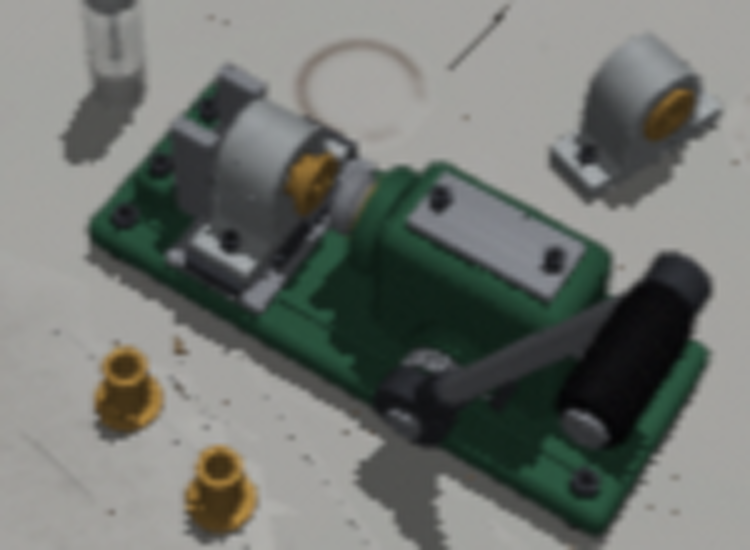

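The crops confirm the nest block at top (327,231), with its bronze flange facing the ram. The base corners in the top view are (298,223), (385,193), (396,225) and (311,256). The grip is at top (420,236) and scene (398,273). Next I'll triangulate these.

```bash
cat > h.py <<'E'
import numpy as np,cv2
from scipy.spatial.transform import Rotation as R
from station import robot,snapshot,camera_params
def cam(n,o=None):
    p=camera_params(n)
    if n=="wrist":
        M=np.eye(4);M[:3,:3]=R.from_quat(o["ee_rot"]).as_matrix();M[:3,3]=o["position"];T=M@p["mount"];p["c"]=T[:3,3];p["R"]=T[:3,:3]
    else:
        p["c"]=np.array(p["origin"]);p["R"]=R.from_quat(p["rotation"]).as_matrix()
    p["K"]=np.array([[p["fx"],0,p["cx"]],[0,p["fy"],p["cy"]],[0,0,1]]);return p
def ray(p,uv):
    q=cv2.undistortPoints(np.array([[uv]],float),p["K"],p["dist_coeffs"])[0,0]
    d=p["R"]@np.array([q[0],q[1],1]);return p["c"],d/np.linalg.norm(d)
def plane(p,uv,z):
    c,d=ray(p,uv);return c+d*(z-c[2])/d[2]
def tri(rs):
    A=sum(np.eye(3)-np.outer(d,d) for c,d in rs);b=sum((np.eye(3)-np.outer(d,d))@c for c,d in rs)
    x=np.linalg.solve(A,b);return x,[np.linalg.norm(np.cross(x-c,d)) for c,d in rs]
def proj(p,X):
    r,_=cv2.Rodrigues(p["R"].T);return cv2.projectPoints(np.atleast_2d(np.array(X,float)),r,-p["R"].T@p["c"],p["K"],p["dist_coeffs"])[0][:,0]
E
cat > m.py <<'E'
from h import *
np.set_printoptions(precision=4,suppress=True)
t,s=cam("top"),cam("scene")
ct=lambda x,y:(290+(x-2)/5,185+(y-2)/5)
cs=lambda x,y:(270+(x-2)/5,205+(y-2)/5)
C=[plane(t,ct(*q),.02) for q in [(42,190),(475,38),(530,200),(105,357)]];print(np.array(C))
S=[plane(s,cs(*q),.02) for q in [(92,225),(708,350),(600,527)]];print("scene",np.array(S))
print("sides",[np.linalg.norm(C[i]-C[(i+1)%4]) for i in range(4)],np.mean(C,0))
for nm,a,b in [("L",(105,357),(92,225)),("BR",(530,200),(708,350)),("screwfoot",(205,288),(230,240)),("grip far end",(645,305),(588,430)),("grip bar end",(622,190),(680,278)),("grip c",(650,252),(633,360)),("hub",(400,260),(405,425))]:
    print(nm,*tri([ray(t,ct(*a)),ray(s,cs(*b))]))
E
python3 m.py
```

```text
[[ 0.521   0.056   0.02  ]
 [ 0.6012 -0.1874  0.02  ]
 [ 0.51   -0.2151  0.02  ]
 [ 0.4283  0.0228  0.02  ]]
scene [[ 0.4311  0.0229  0.02  ]
 [ 0.6003 -0.1878  0.02  ]
 [ 0.5092 -0.2189  0.02  ]]
sides [np.float64(0.2562402667896815), np.float64(0.09531919767879221), np.float64(0.25155145696324743), np.float64(0.09851612974058425)] [ 0.5151 -0.0809  0.02  ]
L [0.4293 0.0221 0.0223] [np.float64(0.0011773258214314638), np.float64(0.00117732582143145)]
BR [ 0.5215 -0.2117  0.1329] [np.float64(0.022488963655919608), np.float64(0.022488963655919576)]
screwfoot [ 0.4654 -0.0327  0.0426] [np.float64(0.0005340853432742454), np.float64(0.000534085343274207)]
grip far end [ 0.4536 -0.2417  0.1915] [np.float64(0.003121190378073086), np.float64(0.0031211903780729677)]
grip bar end [ 0.5073 -0.2272  0.2119] [np.float64(0.0015433386706027027), np.float64(0.001543338670602797)]
grip c [ 0.4767 -0.2395  0.2083] [np.float64(0.0003328293578364382), np.float64(0.00033282935783633807)]
hub [ 0.4767 -0.14    0.025 ] [np.float64(0.0018244439395323244), np.float64(0.0018244439395323701)]
```

The measurements agree:
- **Base:** sides 0.254 and 0.097 m, centre (0.515,-0.081), yaw about -71.4°.
- **Grip:** triangulated at (0.477,-0.2395,0.208). The base pose predicts (0.475,-0.2395,0.207).
- **Block foot screw:** 43 mm up, as expected.

Now I'll move above the press and refine with the wrist camera.

>>> arm_command(
  plan=[
    [[0.085, 0.03, -0.035, 0.013, 0, 0, 0.06], [0.085, 0.06, -0.07, 0.026, 0, 0, 0.12], [0.085, 0.09, -0.11, 0.04, 0, 0, 0.18], [0.085, 0.12, -0.15, 0.053, 0, 0, 0.24], [0.085, 0.15, -0.19, 0.066, 0, 0, 0.3], [0.085, 0.18, -0.225, 0.08, 0, 0, 0.36], [0.085, 0.21, -0.26, 0.09, 0, 0, 0.42], [0.085, 0.23, -0.3, 0.1, 0, 0, 0.48], [0.085, 0.25, -0.34, 0.11, 0, 0, 0.54], [0.085, 0.27, -0.38, 0.12, 0, 0, 0.564]],
  ],
)

```text
clock: 1.15
position: [0.4248, 0.2496, 0.3515]
ee_rot: [-0.162, 0.987, 0.0, -0.0]
force: [0.3, 0.5, 0.2]
opening: 0.992
grip_force: 0.0
```

>>> arm_command(
  plan=[
    [[0.085, 0.01, -0.045, 0, 0, 0, 0], [0.085, 0.02, -0.09, 0, 0, 0, 0], [0.085, 0.03, -0.135, 0, 0, 0, 0], [0.085, 0.035, -0.18, 0, 0, 0, 0], [0.085, 0.04, -0.225, 0, 0, 0, 0], [0.085, 0.045, -0.27, 0, 0, 0, 0], [0.085, 0.05, -0.31, 0, 0, 0, 0], [0.085, 0.05, -0.31, 0, 0, 0, 0], [0.085, 0.05, -0.31, 0, 0, 0, 0], [0.085, 0.05, -0.31, 0, 0, 0, 0]],
  ],
)

```text
clock: 2.15
position: [0.4743, -0.0578, 0.3512]
ee_rot: [-0.162, 0.987, 0.0, -0.0]
force: [-0.2, -0.4, 0.1]
opening: 0.997
grip_force: 0.0
```

Run:
```python
from h import *
import pickle
o=robot.observe();im=snapshot("wrist");cv2.imwrite("pics/w1.png",im);pickle.dump(o,open("w1.pkl","wb"))
print(o["clock"],o["position"],o["ee_rot"],o["joint_positions"])
```

```text
2.15 [ 0.4742967  -0.05782847  0.35117975] [-1.61846105e-01  9.86815980e-01  2.29385125e-04 -8.01560904e-05] [-2.33950796e-01 -3.12532824e-01  1.85823828e+00  3.61379590e-04
  1.59621225e+00 -2.12986028e+00]
```

View pics/w1.png

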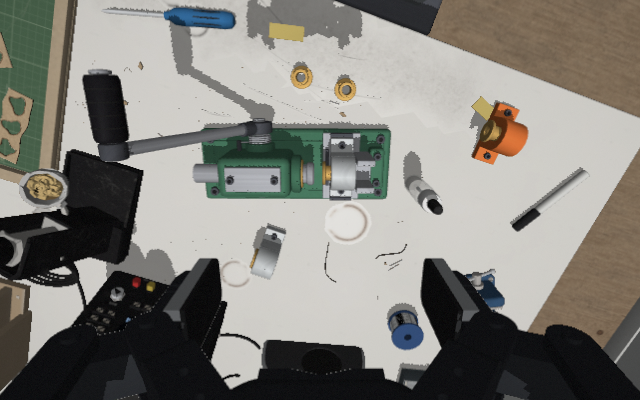

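The wrist view shows the press square in the image. The grip centre is at about (106,108), the base corners at (203,128), (390,125), (387,198) and (204,198), the block at (343,165), and the bottle at (428,195), clear. I'll refine with this view.

```bash
python3 - <<'E'
from h import *
import pickle
np.set_printoptions(precision=4,suppress=True)
w=cam("wrist",pickle.load(open("w1.pkl","rb")));t,s=cam("top"),cam("scene")
im=cv2.imread("pics/w1.png");hsv=cv2.cvtColor(im,cv2.COLOR_BGR2HSV)
g=cv2.inRange(hsv,(55,90,20),(90,255,255));g[:, :180]=0;g[210:]=0;g[:,400:]=0
cnt=max(cv2.findContours(g,0,1)[0],key=cv2.contourArea)
P=np.array([plane(w,tuple(q),.02)[:2] for q in cnt[:,0].astype(float)])
print("base rect",cv2.minAreaRect((P*1000).astype(np.float32)))
C=[plane(w,q,.02) for q in [(203,128),(390,125),(387,198),(204,198)]];print(np.array(C))
k=cv2.inRange(im,(0,0,0),(45,45,45))[60:146,75:140];k=cv2.morphologyEx(k,cv2.MORPH_OPEN,np.ones((9,9)))
r=cv2.minAreaRect(np.argwhere(k)[:,::-1].astype(np.float32));print("grip px",np.array(r[0])+[75,60],r)
print("grip",plane(w,(106,108),.207))
ct=lambda x,y:(290+(x-2)/5,185+(y-2)/5)
cs=lambda x,y:(270+(x-2)/5,205+(y-2)/5)
print(tri([ray(w,(106,108)),ray(t,ct(650,252)),ray(s,cs(633,360))]))
# model prediction check
for yaw in (-71.4,):
  a=np.radians(yaw);X=np.array([np.cos(a),np.sin(a)]);Y=np.array([-X[1],X[0]]);c=np.array([.5155,-.0812])
  f=lambda x,y,z:[*(c+X*x+Y*y),z]
  print(proj(w,[f(.137,-.089,.207),f(-.13,-.05,.02),f(-.13,.05,.02),f(-.047,.0,.026),f(-.062,0,.086),f(-.062,-.022,.06),f(-.062,.022,.06)]))
# block eye mask: bright grey columns/rows
E
python3 - <<'E'
import cv2
im=cv2.imread("pics/w1.png")
cv2.imwrite("pics/c_w1.png",cv2.resize(im[115:210,280:405],None,fx=6,fy=6,interpolation=cv2.INTER_CUBIC))
E
```

```text
base rect ((512.2052001953125, -81.37518310546875), (95.91795349121094, 254.3109893798828), 18.582942962646484)
[[ 0.5048 -0.2142  0.02  ]
 [ 0.4213  0.0218  0.02  ]
 [ 0.5181  0.0563  0.02  ]
 [ 0.6012 -0.1909  0.02  ]]
grip px [105.5144 108.8439] ((30.514448165893555, 48.84393310546875), (73.1395034790039, 36.189613342285156), 81.25383758544922)
grip [ 0.4726 -0.2393  0.207 ]
(array([ 0.4753, -0.2395,  0.2076]), [np.float64(0.0028337151042605617), np.float64(0.001113464644182585), np.float64(0.001793681607803499)])
[[105.4292 110.729 ]
 [391.4711 129.8304]
 [387.1861 200.4474]
 [329.4416 167.2448]
 [343.1057 178.6999]
 [342.1692 156.37  ]
 [341.5412 189.8767]]
```

View pics/c_w1.png

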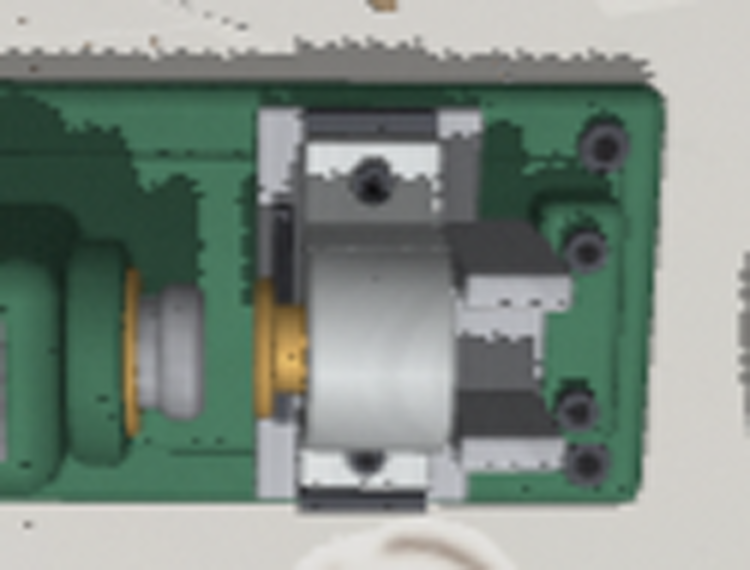

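The crop shows the block clear in the nest, with the flange about 10 mm off the block's face and the ram just short of it. The wrist camera gives yaw -71.4° and grip (0.474,-0.239,0.2075). Now I'll pinch the grip.

>>> arm_command(
  plan=[
    [[0.085, 0, -0.045, 0, 0, 0, 0], [0.085, 0, -0.09, 0, 0, 0, 0], [0.085, 0, -0.135, 0, 0, 0, 0], [0.085, 0, -0.1815, 0, 0, 0, 0], [0.085, 0, -0.1815, -0.03, 0, 0, 0], [0.085, 0, -0.1815, -0.06, 0, 0, 0], [0.085, 0, -0.1815, -0.09, 0, 0, 0], [0.085, 0, -0.1815, -0.09, 0, 0, 0], [0.085, 0, -0.1815, -0.09, 0, 0, 0], [0.085, 0, -0.1815, -0.09, 0, 0, 0]],
  ],
)

```text
clock: 3.2
position: [0.4756, -0.24, 0.2638]
ee_rot: [-0.162, 0.987, -0.001, 0.001]
force: [0.8, -0.3, 0.2]
opening: 0.996
grip_force: 0.0
```

Run:
```python
from h import *
import pickle
np.set_printoptions(precision=4,suppress=True)
o=robot.observe();im=snapshot("wrist");w=cam("wrist",o)
print(o["clock"],o["position"])
k=cv2.morphologyEx(cv2.inRange(im,(0,0,0),(45,45,45)),cv2.MORPH_OPEN,np.ones((9,9)))
n,l,st,c=cv2.connectedComponentsWithStats(k)
pr=proj(w,[[.474,-.2394,.2075]]);print(pr)
for i in range(1,n):print(st[i],c[i],plane(w,tuple(c[i]),.2075))
cv2.imwrite("pics/w2.png",im)
```

```text
3.2 [ 0.4756 -0.24    0.2638]
[[323.2833 216.1099]]
[ 303  174   43   88 3278] [323.5262 217.1467] [ 0.4746 -0.239   0.2075]
[    0   209   640   191 40635] [305.7536 348.5459] [ 0.5711 -0.2193  0.2075]
[618 280  19  16 237] [626.7595 287.7595] [ 0.4581 -0.0358  0.2075]
[ 99 316  19  17 288] [107.8889 324.1493] [ 0.5952 -0.3526  0.2075]
```

View pics/w2.png

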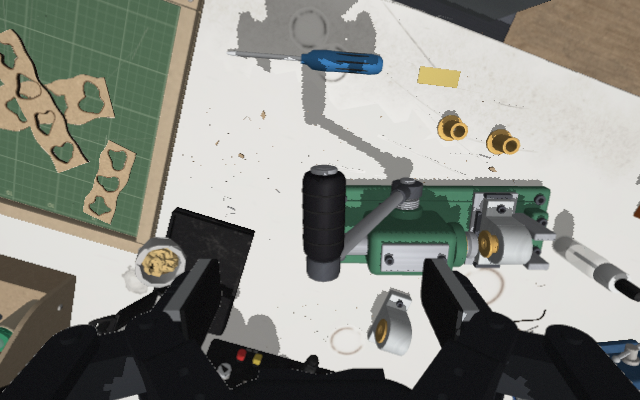

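The grip sits between the open fingers, at px (323,217), world (0.4746,-0.239). Descending and closing.

>>> arm_command(
  plan=[
    [[0.085, 0, 0, -0.03, 0, 0, 0], [0.085, 0, 0, -0.055, 0, 0, 0], [0.085, 0, 0, -0.074, 0, 0, 0], [0.085, 0, 0, -0.074, 0, 0, 0], [0.02, 0, 0, -0.074, 0, 0, 0], [0.02, 0, 0, -0.074, 0, 0, 0], [0.02, 0, 0, -0.074, 0, 0, 0], [0.02, 0, 0, -0.074, 0, 0, 0], [0.02, 0, 0, -0.074, 0, 0, 0], [0.02, 0, 0, -0.074, 0, 0, 0]],
  ],
  force=60,
)

```text
clock: 4.25
position: [0.4746, -0.2393, 0.1887]
ee_rot: [-0.161, 0.987, 0.001, 0.0]
force: [-2.6, 5.5, 5.8]
opening: 0.29
grip_force: 58.7
```

>>> arm_command(
  plan=[
    [[0.02, -0.0027, 0.0081, 0.0045, 0, 0, 0], [0.02, -0.0055, 0.0164, 0.008, 0, 0, 0], [0.02, -0.0084, 0.0248, 0.012, 0, 0, 0], [0.02, -0.0113, 0.0335, 0.015, 0, 0, 0], [0.02, -0.0142, 0.0422, 0.0175, 0, 0, 0], [0.02, -0.0172, 0.0511, 0.02, 0, 0, 0], [0.02, -0.0202, 0.0601, 0.0215, 0, 0, 0], [0.02, -0.0233, 0.0691, 0.0225, 0, 0, 0], [0.02, -0.0263, 0.0781, 0.0235, 0, 0, 0], [0.02, -0.0293, 0.0872, 0.0235, 0, 0, 0]],
  ],
)

```text
clock: 5.25
position: [0.4463, -0.1541, 0.2126]
ee_rot: [-0.161, 0.987, -0.003, 0.002]
force: [3.8, -6.1, 0.3]
opening: 0.283
grip_force: 59.5
```

Following the arc, with about 7 N of spring pull. I'll go on towards the stop.

>>> arm_command(
  plan=[
    [[0.02, -0.0031, 0.0091, 0, 0, 0, 0], [0.02, -0.0061, 0.0182, -0.001, 0, 0, 0], [0.02, -0.0092, 0.0272, -0.002, 0, 0, 0], [0.02, -0.0122, 0.0362, -0.004, 0, 0, 0], [0.02, -0.0152, 0.045, -0.006, 0, 0, 0], [0.02, -0.0181, 0.0538, -0.0085, 0, 0, 0], [0.02, -0.021, 0.0624, -0.0115, 0, 0, 0], [0.02, -0.0239, 0.0709, -0.015, 0, 0, 0], [0.02, -0.0266, 0.0792, -0.019, 0, 0, 0], [0.02, -0.0294, 0.0873, -0.0235, 0, 0, 0]],
  ],
)

```text
clock: 6.25
position: [0.418, -0.0686, 0.1915]
ee_rot: [-0.161, 0.987, -0.005, 0.003]
force: [1.4, -12.7, 11.0]
opening: 0.284
grip_force: 60.5
```

>>> arm_command(
  plan=[
    [[0.02, -0.0008, 0.0022, -0.001, 0, 0, 0], [0.02, -0.0015, 0.0044, -0.0025, 0, 0, 0], [0.02, -0.0022, 0.0066, -0.004, 0, 0, 0], [0.02, -0.0022, 0.0066, -0.004, 0, 0, 0], [0.02, -0.0022, 0.0066, -0.004, 0, 0, 0], [0.02, -0.0022, 0.0066, -0.004, 0, 0, 0]],
  ],
)

```text
clock: 6.85
position: [0.4165, -0.064, 0.1889]
ee_rot: [-0.161, 0.987, -0.008, 0.004]
force: [0.1, -17.3, 12.2]
opening: 0.282
grip_force: 60.8
```

Run:
```python
from h import *
o=robot.observe();print(o["clock"],o["position"],o["force"],o["torque"])
a=np.radians(-71.42);X=np.array([np.cos(a),np.sin(a)])
p=(o["position"][:2]-[.4746,-.2393])@X;print("theta",.5-np.arcsin(p/.192+np.sin(.5)))
im=snapshot("scene");cv2.imwrite("pics/c_s2.png",cv2.resize(im[205:315,270:420],None,fx=5,fy=5,interpolation=cv2.INTER_CUBIC))
```

```text
6.85 [ 0.41653001 -0.06404085  0.18892004] [  0.10743706 -17.29316403  12.23360626] [-2.77268248 -0.1074848  -0.2602825 ]
theta 1.0031359351050069
```

View pics/c_s2.png

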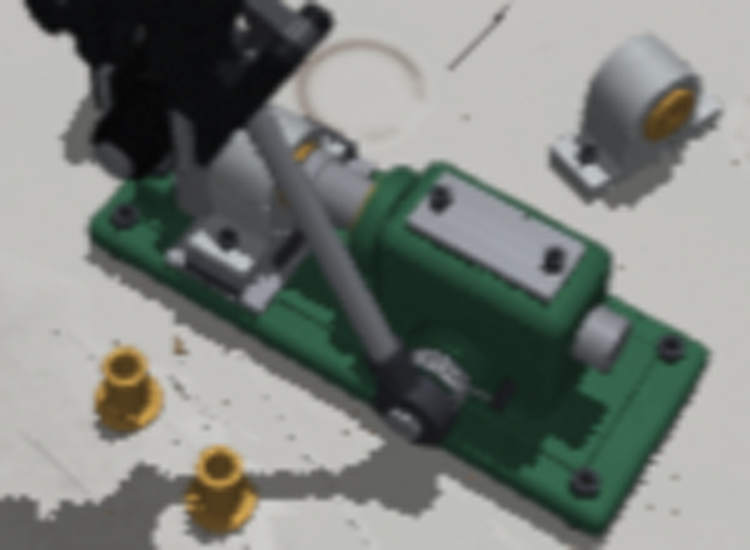

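The picture shows the lever over at the stop and the ram on the flange, which is against the block. A few more mm will confirm by force that it's on the stop.

>>> arm_command(
  plan=[
    [[0.02, -0.0007, 0.002, -0.001, 0, 0, 0], [0.02, -0.0014, 0.004, -0.002, 0, 0, 0], [0.02, -0.0014, 0.004, -0.002, 0, 0, 0], [0.02, -0.0014, 0.004, -0.002, 0, 0, 0], [0.02, -0.0014, 0.004, -0.002, 0, 0, 0]],
  ],
)

```text
clock: 7.4
position: [0.4164, -0.0634, 0.1886]
ee_rot: [-0.161, 0.987, -0.012, 0.005]
force: [1.8, -30.5, 13.5]
opening: 0.286
grip_force: 61.3
```

The force rose to 30 N with no motion, so the lever is on the stop. Now I'll ease it back along the arc at about 0.5 rad/s.

>>> arm_command(
  plan=[
    [[0.02, 0.0012, -0.0035, 0.002, 0, 0, 0], [0.02, 0.0024, -0.007, 0.004, 0, 0, 0], [0.02, 0.0036, -0.0106, 0.006, 0, 0, 0], [0.02, 0.0064, -0.0187, 0.0105, 0, 0, 0], [0.02, 0.0091, -0.027, 0.0145, 0, 0, 0], [0.02, 0.012, -0.0355, 0.018, 0, 0, 0], [0.02, 0.0149, -0.0441, 0.021, 0, 0, 0], [0.02, 0.0178, -0.0529, 0.0235, 0, 0, 0], [0.02, 0.0208, -0.0617, 0.0255, 0, 0, 0], [0.02, 0.0238, -0.0707, 0.0275, 0, 0, 0]],
  ],
)

```text
clock: 8.4
position: [0.4374, -0.1276, 0.211]
ee_rot: [-0.161, 0.987, -0.003, 0.002]
force: [4.1, -5.8, -1.3]
opening: 0.289
grip_force: 59.4
```

>>> arm_command(
  plan=[
    [[0.02, 0.0031, -0.009, 0.001, 0, 0, 0], [0.02, 0.0061, -0.0181, 0.002, 0, 0, 0], [0.02, 0.0092, -0.0272, 0.002, 0, 0, 0], [0.02, 0.0122, -0.0363, 0.002, 0, 0, 0], [0.02, 0.0152, -0.0453, 0.001, 0, 0, 0], [0.02, 0.0183, -0.0543, 0, 0, 0, 0], [0.02, 0.0213, -0.0633, -0.0015, 0, 0, 0], [0.02, 0.0243, -0.0722, -0.004, 0, 0, 0], [0.02, 0.0272, -0.0809, -0.0065, 0, 0, 0], [0.02, 0.0301, -0.0896, -0.0095, 0, 0, 0]],
  ],
)

```text
clock: 9.4
position: [0.4669, -0.2163, 0.2001]
ee_rot: [-0.161, 0.987, -0.002, 0.001]
force: [4.0, -3.8, -3.0]
opening: 0.282
grip_force: 59.3
```

>>> arm_command(
  plan=[
    [[0.02, 0.0015, -0.0042, -0.002, 0, 0, 0], [0.02, 0.0029, -0.0084, -0.004, 0, 0, 0], [0.02, 0.0057, -0.0167, -0.0075, 0, 0, 0], [0.02, 0.0084, -0.0248, -0.012, 0, 0, 0], [0.02, 0.009, -0.027, -0.013, 0, 0, 0], [0.02, 0.009, -0.027, -0.013, 0, 0, 0], [0.02, 0.009, -0.027, -0.013, 0, 0, 0], [0.02, 0.009, -0.027, -0.013, 0, 0, 0], [0.02, 0.009, -0.027, -0.013, 0, 0, 0], [0.02, 0.009, -0.027, -0.013, 0, 0, 0]],
  ],
)

```text
clock: 10.4
position: [0.4747, -0.2397, 0.1884]
ee_rot: [-0.162, 0.987, 0.003, -0.0]
force: [-6.3, 9.7, 12.8]
opening: 0.286
grip_force: 61.0
```

The lever is back at rest. Now I'll release, rise, and swing over the block with the -90° turn.

>>> arm_command(
  plan=[
    [[0.085, 0, 0, 0.001, 0, 0, 0], [0.085, 0, 0, 0.001, 0, 0, 0], [0.085, 0, 0, 0.001, 0, 0, 0], [0.085, 0, 0, 0.001, 0, 0, 0], [0.085, 0, 0, 0.02, 0, 0, 0], [0.085, 0, 0, 0.05, 0, 0, 0], [0.085, 0, 0, 0.09, 0, 0, 0], [0.085, 0, 0, 0.13, 0, 0, 0], [0.085, 0, 0.02, 0.15, 0, 0, -0.14], [0.085, 0, 0.05, 0.15, 0, 0, -0.28]],
  ],
)

```text
clock: 11.4
position: [0.4762, -0.1935, 0.3409]
ee_rot: [-0.018, 1.0, -0.002, 0.003]
force: [0.5, 0.8, 0.6]
opening: 0.993
grip_force: 0.0
```

>>> arm_command(
  plan=[
    [[0.085, 0, 0.03, 0, 0, 0, -0.14], [0.085, 0.005, 0.06, 0, 0, 0, -0.28], [0.085, 0.01, 0.09, 0, 0, 0, -0.42], [0.085, 0.015, 0.12, 0, 0, 0, -0.56], [0.085, 0.018, 0.15, 0, 0, 0, -0.7], [0.085, 0.02, 0.168, 0, 0, 0, -0.84], [0.085, 0.02, 0.168, -0.03, 0, 0, -0.98], [0.085, 0.02, 0.168, -0.06, 0, 0, -1.12], [0.085, 0.02, 0.168, -0.1, 0, 0, -1.26], [0.085, 0.02, 0.168, -0.13, 0, 0, -1.291]],
  ],
)

```text
clock: 12.4
position: [0.4941, -0.0242, 0.2037]
ee_rot: [0.585, 0.811, -0.001, -0.001]
force: [0.9, -1.1, -0.8]
opening: 0.997
grip_force: 0.0
```

```bash
cat > b.py <<'E'
from h import *
import pickle
np.set_printoptions(precision=4,suppress=True)
o=robot.observe();im=snapshot("wrist");w=cam("wrist",o);pickle.dump(o,open("w3.pkl","wb"));cv2.imwrite("pics/w3.png",im)
print(o["clock"],o["position"],o["ee_rot"],o["joint_positions"])
a=np.radians(-71.42);X=np.array([np.cos(a),np.sin(a)]);Y=np.array([-X[1],X[0]]);c=np.array([.515,-.081])
f=lambda x,y,z:[*(c+X*x+Y*y),z]
print(proj(w,[f(-.047,-.04,.038),f(-.047,.04,.038),f(-.077,-.04,.038),f(-.077,.04,.038),f(-.062,0,.086),f(-.062,-.022,.06),f(-.062,.022,.06)]))
E
python3 b.py
```

```text
12.4 [ 0.4941 -0.0242  0.2037] [ 0.585   0.811  -0.0006 -0.001 ] [-0.1574 -0.2073  2.0178 -0.0001  1.3335 -0.4785]
[[280.0066 187.5455]
 [367.2732 187.3013]
 [278.6892 155.2722]
 [368.5037 154.9897]
 [323.894  186.4934]
 [297.6507 177.874 ]
 [349.8079 177.7227]]
```

View pics/w3.png

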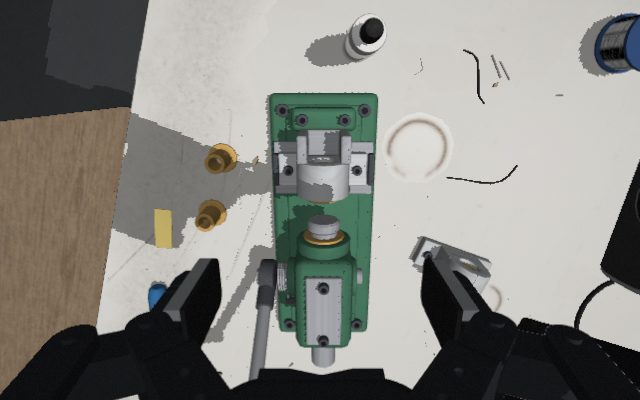

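The block is centred at px (324,178), within 1 mm of the model prediction. The foot screws at (289,170) and (357,170) straddle it, and the lever is at rest. Descending.

>>> arm_command(
  plan=[
    [[0.085, 0.001, 0.002, -0.02, 0, 0, 0], [0.085, 0.001, 0.002, -0.05, 0, 0, 0], [0.085, 0.001, 0.002, -0.08, 0, 0, 0], [0.085, 0.001, 0.002, -0.1, 0, 0, 0], [0.085, 0.001, 0.002, -0.12, 0, 0, 0], [0.085, 0.001, 0.002, -0.14, 0, 0, 0], [0.085, 0.001, 0.002, -0.15, 0, 0, 0], [0.085, 0.001, 0.002, -0.15, 0, 0, 0], [0.085, 0.001, 0.002, -0.15, 0, 0, 0]],
  ],
)

```text
clock: 13.35
position: [0.4967, -0.0225, 0.0572]
ee_rot: [0.584, 0.812, 0.0, 0.0]
force: [0.0, -0.7, 0.7]
opening: 0.991
grip_force: 0.0
```

>>> arm_command(
  plan=[
    [[0.085, -0.001, 0, -0.008, 0, 0, 0], [0.085, -0.001, 0, -0.0145, 0, 0, 0], [0.085, -0.001, 0, -0.0145, 0, 0, 0], [0.03, -0.001, 0, -0.0145, 0, 0, 0], [0.03, -0.001, 0, -0.0145, 0, 0, 0], [0.03, -0.001, 0, -0.0145, 0, 0, 0], [0.03, -0.001, 0, -0.0145, 0, 0, 0], [0.03, -0.001, 0, -0.0145, 0, 0, 0], [0.03, -0.001, 0, -0.0145, 0, 0, 0]],
  ],
  force=60,
)

```text
clock: 14.25
position: [0.4954, -0.0225, 0.0424]
ee_rot: [0.584, 0.812, 0.0, 0.0]
force: [-0.6, 0.1, 3.5]
opening: 0.506
grip_force: 63.1
```

Gripped at about 43 mm. Lifting straight up.

>>> arm_command(
  plan=[
    [[0.03, 0, 0, 0.005, 0, 0, 0], [0.03, 0, 0, 0.015, 0, 0, 0], [0.03, 0, 0, 0.03, 0, 0, 0], [0.03, 0, 0, 0.05, 0, 0, 0], [0.03, 0, 0, 0.075, 0, 0, 0], [0.03, 0, 0, 0.1, 0, 0, 0], [0.03, 0, 0, 0.125, 0, 0, 0], [0.03, 0, 0, 0.145, 0, 0, 0], [0.03, 0, 0, 0.155, 0, 0, 0], [0.03, 0, 0, 0.16, 0, 0, 0]],
  ],
)

```text
clock: 15.25
position: [0.495, -0.0222, 0.2025]
ee_rot: [0.584, 0.812, 0.0, 0.0]
force: [-0.3, 0.1, -2.6]
opening: 0.503
grip_force: 63.2
```

>>> arm_command(
  plan=[
    [[0.03, 0, 0, 0, 0, 0, 0], [0.03, 0, 0, 0, 0, 0, 0], [0.03, 0, 0, 0, 0, 0, 0], [0.03, 0, 0, 0, 0, 0, 0], [0.03, 0, 0, 0, 0, 0, 0], [0.03, 0, 0, 0, 0, 0, 0]],
  ],
)

```text
clock: 15.85
position: [0.4949, -0.0223, 0.2015]
ee_rot: [0.584, 0.812, -0.0, -0.0]
force: [0.9, -0.3, -2.9]
opening: 0.504
grip_force: 63.2
```

Run:
```python
from h import *
o=robot.observe();print(o["clock"],o["position"],o["joint_vel"])
a=snapshot("scene")[150:310,250:420];b=snapshot("wrist")
a=cv2.resize(a,None,fx=2.35,fy=2.35,interpolation=cv2.INTER_CUBIC);b=b[60:400,130:520]
h=min(len(a),len(b));cv2.imwrite("pics/fin.png",np.hstack([a[:h],b[:h]])[:, :800])
```

```text
15.85 [ 0.49488713 -0.02230613  0.20148989] [-1.49755337e-03 -2.18244930e-03 -3.42986784e-03 -7.18930496e-05
  2.69772876e-03  2.02412800e-04]
```

View pics/fin.png

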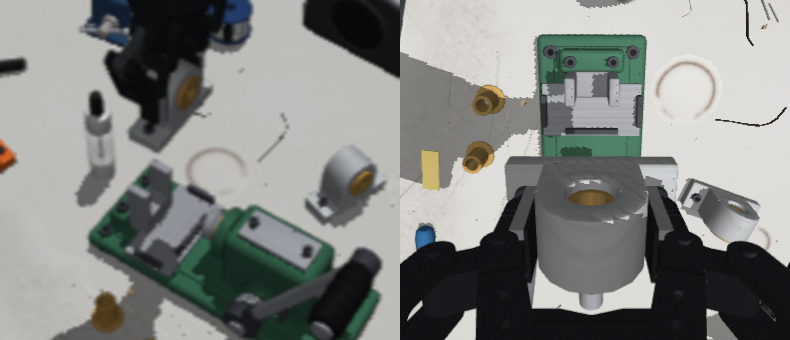

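The block is held level, with its underside about 18 cm up. The bush is home, the nest is empty, the lever is at rest and everything else is undisturbed. Handing in.

```bash
python3 -c "
from station import robot
print(robot.hand_in())"
```

```text
the job is handed in; nothing more can be done
None
```

The job is handed in at about 16 s of the 61 s allowed; the hand-in call returned no verdict. I pressed the bush home against the stop, eased the lever back to rest, and the block is now held level and still about 18 cm above the desk, with the other parts where they were.

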